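# Wedge the spring clip off the pivot rod

## Task

Pick up the beech wedge and slide its thin end along the rod, between the rod and the closed coil end of the spring clip, until the clip springs open and comes off the side of the rod; do not pull or push the clip with the gripper while it is still on the rod. Then lay the wedge flat on the bench, clear of the fixture, and put the freed clip into the empty clear bin. Leave the other things on the bench where they are.

Things in the scene. Friction and masses are not known exactly. Their poses are not given: they have to be found in the camera images.
- fixture: Grey base plate fixed on the bench, 165 x 165 x 20 mm high, with a horizontal steel rod above it along y. Origin: on the bench, straight below the middle of the clip's seat. z up. Plate spans x -50 to 115, y -145 to 20 mm; a 6 mm lip runs along its +x edge (x 107 to 115). Two rails 4 mm high, 29 mm apart, lie on it along x (x 20 to 107) and guide the clip out.
- clip_seat (a point): On the rod's axis in the middle of the clip's seat, 41 mm above the bench; axes as fixture. Here the rod is 30 mm thick, for y -15 to 15. On each side is a collar, 40 mm diameter, 12 mm wide (y 15 to 27 and -27 to -15). The clip lies between the collars, its closed coil end towards +x.
- rod_end (a point): Centre of the rod's free end, the outer face of the +y collar (27 mm in y from clip_seat). Axes as fixture. Nothing stands beyond it on the fixture: the wedge goes in from here, along -y.
- rod_block (a point): Centre of the top of the dark steel block that carries the rod's other end: 66 mm in x, 32 mm in y (y -142 to -110 from clip_seat), top 72 mm above the bench. Between it and the -y collar the rod is bare, 30 mm thick.
- clip_coil (a point): Centre of the coil (closed end) of the spring clip, a loose bright steel hairpin, 85 mm long (x), 26 wide (y), 44 high, 120 g. Clip axes: z up, +x to its closed end; parallel to the fixture's at the start. Coil: solid roll, 28 mm diameter, flat ends, 26 mm wide along y, centre 30 mm above the underside and 51 mm in x from clip_seat at first. Grip it here once it is off.
- clip_rib (a point): Foremost line of the upright rib inside the clip's closed end (19 mm from the coil centre towards -x, mid height). The wedge pushes here. At first 32 mm in x from the rod's axis: a 12 mm gap to the collars. The opening between the legs is 35 mm high (25 to 60 mm above the bench). The wedge needs about 3 to 15 N.
- clip_bar (a point): Centre of the 10 mm thick round bar (along y) under the end of the clip's sprung upper leg; it hooks over the rod's -x shoulder. When the clip has moved 15 mm in +x the bar is on top of the rod; by 23 mm the clip is off, slides a little further by itself and stays standing on the plate.
- clip_mid (a point): Centre of the whole clip's outline (28.5 mm from the coil centre towards the open end, 22 mm above the clip's underside); axes as clip_coil. The flat lower leg, 5 mm thick, rests on the plate (20 mm above the bench) and passes under the rod.
- clip_leg (a joint): Angle of the clip's sprung upper leg, rad: 0 relaxed, about 0.1 when its bar rides over the top of the rod; a spring closes it again.
- wedge_grip (a point): Where to grip the beech wedge, half-way up (12 mm above its underside). It lies flat on the bench: 195 mm long, 24 high, 160 g. Axes: z up, +x to the thin end. The grip is a straight block 40 mm wide (y -20 to 20), x -40 to 55. The wedge starts on one side of the fixture and the empty bin on the other, either way round.
- wedge_blade (a point): Where the wedge's blade begins, 55 mm in x from wedge_grip, mid height; axes as wedge_grip. From here the blade narrows from 40 mm to 5 mm over 100 mm. The side at y -20 is straight all along the wedge; the other slopes from y 20 to y -15.
- wedge_tip (a point): Middle of the wedge's thin end (155 mm in x and -17.5 mm in y from wedge_grip, 12 mm above the underside). Slide it in along the fixture's -y, straight side against the collars, wedge at about the rod's height; the clip comes off when the tip is 85 to 100 mm past clip_seat.
- bin: The empty clear bin, open on top, fixed on the bench: 150 mm in x, 110 mm in y, 50 mm high, walls and floor 4 mm. Origin: centre of its underside; z up. A white label on its -x side and a grey rim round the top. Two fixed bins of the same kind, full of dowels and of bolts, stand farther from the robot (centres at about 0.8 m).
- bar: Bystander: plain beech bar without taper, 170 (x) x 40 x 24 mm, lying loose. Origin: centre of underside.
- driver: Bystander: screwdriver, 190 mm, lying loose along its x. Origin: centre of underside.
- wheel: Bystander: black castor wheel lying flat, 74 mm diameter, 26 mm high, loose. Origin: centre of underside.
- washer: Bystander: large steel washer lying flat, 64 mm diameter, 8 mm high, loose. Origin: centre of underside.
- bolt: Bystander: large bolt standing on its head, head 32 mm diameter, 72 mm high in all, loose. Origin: centre of underside.
- jar: Bystander: jar, 56 mm diameter, 75 mm high, loose. Origin: centre of underside.
Things that resemble listed ones, but are neither listed nor needed, are in the scene too. Leave any black or pink look-alike of the part that bears clip_coil alone.

How it is judged:
By the outcome, as a careful person would: the job done as asked, in the order asked, and still so for the second after the job is handed in, with the robot touching nothing.
It also fails if it takes over 72 s, if anything falls off the work surface, if the arm or the gripper's body presses on something with over 40 N, if the wrist force passes 120 N, or if a joint passes its speed limit or range.

## Robot

A 7-joint arm with a two-finger parallel gripper is mounted at the origin on the work surface. World frame = base frame: x ahead of the robot, y to its left, z up, the work surface at z = 0. Lengths are in m, angles in rad, forces in N, time in s.
With the tool pointing down it reaches from about 0.425 to 0.8 m from the base axis. Payload 8.3 kg.
Tool frame: the origin (TCP) lies midway between the tips of the shut fingers; the grasp point (between the pads) lies 19 mm behind it; z points along the fingers, y is the line along which they close (so a half turn about z gives the same grasp; the last joint's range is limited). The gripper opens to 85 mm and grips with 20 to 120 N. Pads are 22 mm wide; open, the fingers measure 114 mm over their backs; the gripper's body (76 mm by 85 mm) begins 54 mm behind the grasp point. The pads swing forward as they close: fully open they stand 13 mm farther back than shut.
Start: joints at [-1.287, 0.383, 0.016, 1.37, -0.006, 1.388, -0.046], TCP at [0.212, 0.588, 0.231] pointing down, gripper open.
Joint ranges: [-2.95, 2.95], [-0.25, 2.06], [-1.52, 1.56], [0.18, 2.33], [-1.44, 4.58], [0.02, 2.06], [-3.01, 3.01]. Speed limits (rad/s): [2.39, 2.39, 3.01, 3.01, 3.14, 3.14, 3.14].

## Interface

Orientations are given as a unit quaternion [x, y, z, w].
In Python, from plant import status, optics, sign_off gives the robot as it stands.
- The arm moves only by the tool step_arm, never from a script. Its argument "targets" is a list of rows, each a list of 5 numbers: the shift along the tool's x, y, z in units of 40 mm (1.0 is 40 mm), then the turn about the tool's z in units of 10 degrees (1.0 is 10 degrees), then the opening, from 0 (shut) to 1 (fully open). In form: [[tx, ty, tz, roll, hand], ...]. A call has 1 to 10 rows; each row is the pose to reach, as a shift and turn from the pose commanded when the call began, along the tool's axes at that moment; what a row does not reach only later rows make up. A row lasts 1/8 s, in which the tool goes at most 62.5 mm and 10.7 degrees, less where a joint would pass 70% of its speed; a pose out of reach is approached as far as the arm can. A call with a gripper value outside its range is refused whole. The fingers move at their own pace and stop on an object; "force" is the grip in N (left out, the last holds). Time passes only in rows, so rows that repeat a pose let the fingers close. It gives the time, the measured TCP pose, the force, the opening and the grip force at its end, in the units of the state.
- status.get_state(): the state, without advancing time (a new reading comes with each control period).
- optics.read_camera(name): name is "scene" or "side" or "wrist"; returns (picture, depth): 384x512x3 uint8, red, green, blue; 384x512 float32, m along the optical axis (not along the pixel's ray), 0 where there is no reading.
- optics.camera_model(name): a dict with "fovy" (degrees; the focal length in pixels is half the picture's height over the tangent of half this angle, whatever the lens; pixels are square), "cx", "cy" (the principal point, pixels), "D" ([k1, k2, p1, p2, k3] as OpenCV has them; the pictures are not rectified), "camera_from_world" (4x4, takes a point from world to camera coordinates); the wrist camera has in their place "hand_eye" (4x4, takes a point from camera to tool coordinates, whose origin is the TCP and whose axes are the flange's). Camera axes: x right, y down, z forward; pixel columns grow to the right and rows downward; lengths in m; the calibration is good to about 2 mm. A picture is of the moment at which its call begins: read the wrist's pose just before it. camera_model takes no time and is no camera call.
- sign_off(): hands the job in; it is judged then, once.
The state is a dict: "clock": time; "q": joint angles; "qvel": joint speeds; "joint_torque": joint torques, N m; "position": TCP position; "tcp_rot": TCP orientation; "wrist_force": force on the tool from outside, world axes, zero at the start; "ft_torque": the same for the moment, N m; "gripper_width": finger opening in m; "gripper_force": force on a finger pad.
Only numpy, scipy, OpenCV 4.12 (cv2) and the standard library are available. Lean on these libraries where they do the work, as an engineer would, in place of code of your own. Each camera call takes 0.05 s, during which the arm holds its last target. There are 200 camera calls.

## Working session

There is one attempt and no reset: what is moved stays moved. The work goes in short steps, Python scripts to look and compute and a tool call to move; the robot and the scene stay as the last step left them, time stands still between calls to the robot, and variables do not carry over. Pictures are saved under pics/ and viewed, at most 11 in all, crops included, and the job is handed in when it is done.

Besides the shell and the picture viewer there is one more tool, called in YAML: its name, and indented under it one key for each argument. step_arm: Moves the arm, as the interface text tells. Its arguments: {"type":"object","properties":{"targets":{"type":"array"},"force":{"type":"number"}},"required":["targets"]}

```bash
mkdir -p pics; ls
cat > h.py <<'E'
import numpy as np, cv2
from plant import status, optics, sign_off
from scipy.spatial.transform import Rotation as R
def cam(name):
    m=optics.camera_model(name); f=192/np.tan(np.radians(m['fovy'])/2)
    K=np.array([[f,0,m['cx']],[0,f,m['cy']],[0,0,1]]); return m,K,np.array(m['D'],float)
def pose(name,s=None):
    m,K,D=cam(name)
    if name!='wrist': return np.linalg.inv(np.array(m['camera_from_world'])),K,D
    s=s or status.get_state(); T=np.eye(4); T[:3,:3]=R.from_quat(s['tcp_rot']).as_matrix(); T[:3,3]=s['position']
    return T@np.array(m['hand_eye']),K,D
def grab(name):
    s=status.get_state(); img,d=optics.read_camera(name); P=pose(name,s)
    np.savez('pics/%s_last.npz'%name,img=img,d=d,T=P[0],K=P[1],D=P[2]); return img,d,P
def last(name):
    z=np.load('pics/%s_last.npz'%name); return z['img'],z['d'],(z['T'],z['K'],z['D'])
def ray(P,uv,z):
    T,K,D=P; n=cv2.undistortPoints(np.array(uv,float).reshape(-1,1,2),K,D).reshape(-1,2)
    v=np.c_[n,np.ones(len(n))]@T[:3,:3].T; o=T[:3,3]
    return o+v*((z-o[2])/v[:,2])[:,None]
def cloud(d,P):
    T,K,D=P; vv,uu=np.mgrid[:384,:512]
    n=cv2.undistortPoints(np.stack([uu,vv],-1).reshape(-1,1,2).astype(float),K,D).reshape(-1,2)
    X=np.c_[n,np.ones(len(n))]*d.reshape(-1,1)
    return (X@T[:3,:3].T+T[:3,3]).reshape(384,512,3)
def proj(P,X):
    T,K,D=P; C=np.linalg.inv(T); return cv2.projectPoints(np.array(X,float).reshape(-1,3),cv2.Rodrigues(C[:3,:3])[0],C[:3,3],K,D)[0].reshape(-1,2)
def save(name,img,box=None,sc=1):
    if box: img=img[box[1]:box[3],box[0]:box[2]]
    cv2.imwrite('pics/'+name,cv2.resize(img[...,::-1],None,fx=sc,fy=sc,interpolation=cv2.INTER_CUBIC))
E
python3 - <<'E'
from h import *
a=grab('scene')[0];b=grab('side')[0]
save('a.png',a,sc=1.5); save('b.png',b,sc=1.5)
s=status.get_state(); print(s)
for n in('scene','side','wrist'): print(pose(n,s)[0].round(3))
E
```

```text
pics
{'clock': 0.1, 'q': array([-1.28688238,  0.38415207,  0.01637539,  1.371059  , -0.00631091,
        1.38820635, -0.04647727]), 'qvel': array([ 1.80133830e-03, -1.84323662e-03, -7.00290022e-05, -2.66664293e-03,
       -9.92124309e-04, -2.91475767e-05, -1.98034930e-04]), 'joint_torque': array([ 1.83846612e-03, -6.29131079e+01,  8.46953932e-01, -3.72754991e+01,
        1.67969515e-02,  1.04530217e-02,  5.02939804e-05]), 'position': array([0.21224415, 0.58736817, 0.23037562]), 'tcp_rot': array([ 1.72497894e-01,  9.85009486e-01, -8.75956802e-04, -1.45588732e-04]), 'wrist_force': array([-0.17849225, -0.2691636 ,  0.86958386]), 'ft_torque': array([-0.00489007, -0.04969118,  0.01970157]), 'gripper_force': 0.0, 'gripper_width': 0.085120332114044}
[[-0.066  0.567 -0.821  1.359]
 [ 0.998  0.021 -0.065  0.124]
 [-0.019 -0.823 -0.567  0.663]
 [ 0.     0.     0.     1.   ]]
[[ 0.77  -0.418  0.482 -0.024]
 [-0.638 -0.489  0.595 -0.624]
 [-0.013 -0.766 -0.643  0.839]
 [ 0.     0.     0.     1.   ]]
[[ 0.34   0.902  0.266  0.145]
 [ 0.94  -0.326 -0.099  0.612]
 [-0.002  0.284 -0.959  0.372]
 [ 0.     0.     0.     1.   ]]
```

View pics/a.png

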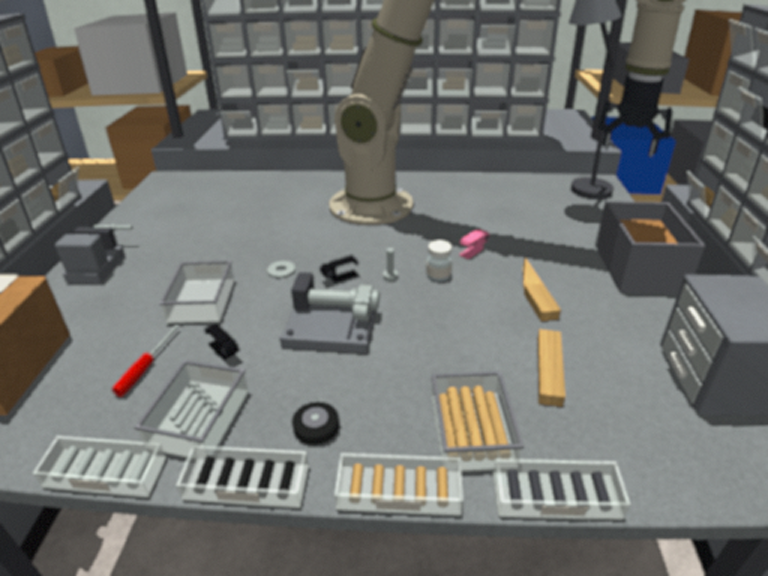

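View pics/b.png

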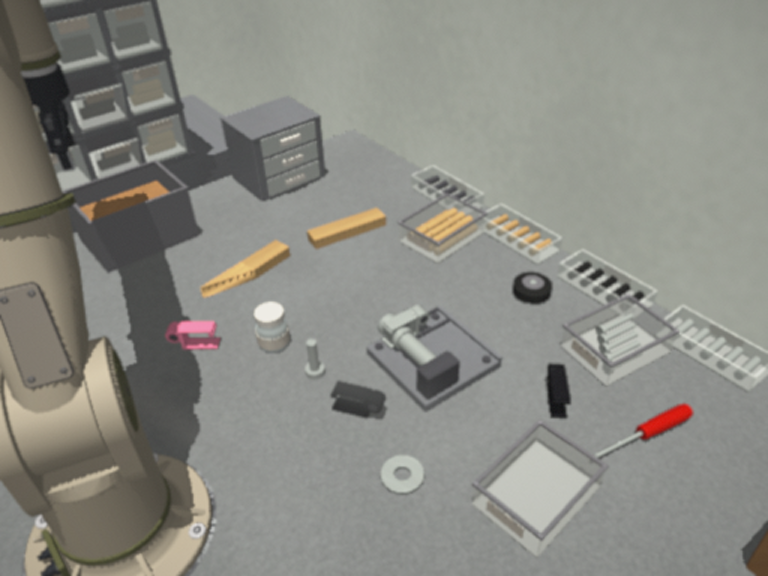

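Scene view (display px): the steel clip is on the rod at (368,298), with the fixture block at (303,290). The wedge is at (540,290), thin end towards the robot. The plain bar is at (552,365), the empty bin at (200,292) and the full bins at (195,405) and (475,415). Black and pink look-alike clips are at (340,268), (222,340) and (475,243). They fail on colour, and only the bright clip sits on the rod.

Next I measure the wedge, fixture and bin from the clouds.

Run:
```python
from h import *
def show(n,p): print(n,np.array(p).round(4).tolist())
for c in('scene','side'):
    img,d,P=last(c); X=cloud(d,P); hsv=cv2.cvtColor(img,cv2.COLOR_RGB2HSV)
    ok=(d>0)
    wood=ok&(hsv[...,0]>8)&(hsv[...,0]<25)&(hsv[...,1]>110)&(X[...,2]>.017)&(X[...,2]<.032)&(X[...,0]>.3)&(X[...,0]<.8)&(X[...,1]>.2)&(X[...,1]<.6)
    n,l,st,ce=cv2.connectedComponentsWithStats(wood.astype(np.uint8))
    for i in range(1,n):
        if st[i,4]<60: continue
        p=X[l==i]; r=cv2.minAreaRect((p[:,:2]*1000).astype(np.float32))
        show(c+' wood px%s'%ce[i].round(),cv2.boxPoints(r)/1000); show(' z',np.median(p[:,2]))
    for nm,lo,hi in(('plate',.016,.024),('block',.066,.078)):
        m=ok&(X[...,2]>lo)&(X[...,2]<hi)&(abs(X[...,0]-.6)<.2)&(abs(X[...,1]-.03)<.17)&(hsv[...,1]<90)
        m=cv2.morphologyEx(m.astype(np.uint8),cv2.MORPH_OPEN,np.ones((2,2)))
        n,l,st,ce=cv2.connectedComponentsWithStats(m)
        if n<2: continue
        i=1+np.argmax(st[1:,4]); p=X[l==i]; r=cv2.minAreaRect((p[:,:2]*1000).astype(np.float32)); show(c+' %s px%s n%d'%(nm,ce[i].round(),st[i,4]),cv2.boxPoints(r)/1000);show(' z',np.median(p[:,2]))
    m=ok&(X[...,2]>.04)&(X[...,2]<.058)&(abs(X[...,0]-.55)<.2)&(abs(X[...,1]+.25)<.13)
    p=X[m]; 
    if len(p)>10: r=cv2.minAreaRect((p[:,:2]*1000).astype(np.float32)); show(c+' bin rim n%d'%len(p),cv2.boxPoints(r)/1000)
```

```text
scene wood px[359. 195.] [[0.3239000141620636, 0.37720000743865967], [0.3314000070095062, 0.33899998664855957], [0.5116000175476074, 0.37450000643730164], [0.5041000247001648, 0.41260001063346863]]
 z 0.025
scene wood px[367. 243.] [[0.5644999742507935, 0.36039999127388], [0.7329999804496765, 0.3336000144481659], [0.7390000224113464, 0.3711000084877014], [0.5705000162124634, 0.3977999985218048]]
 z 0.0241
scene wood px[328. 273.] [[0.7289999723434448, 0.2565000057220459], [0.7307000160217285, 0.24289999902248383], [0.7997000217437744, 0.25130000710487366], [0.7979999780654907, 0.26499998569488525]]
 z 0.0218
scene plate px[215. 215.] n841 [[0.48829999566078186, 0.00430000014603138], [0.5063999891281128, -0.12710000574588776], [1.3767999410629272, -0.007300000172108412], [1.3588000535964966, 0.12409999966621399]]
 z 0.0215
scene block px[202. 189.] n153 [[0.36010000109672546, -0.1005999967455864], [0.36980000138282776, -0.1437000036239624], [1.368499994277954, 0.08110000193119049], [1.3588000535964966, 0.12409999966621399]]
 z 0.0726
scene bin rim n870 [[0.36039999127388, -0.287900000
[... 490 characters left out ...]
98784065247], [0.49970000982284546, 0.41029998660087585]]
 z 0.025
side plate px[291. 238.] n1747 [[-0.024000000208616257, -0.6236000061035156], [0.15530000627040863, -0.7523999810218811], [0.6809999942779541, -0.02070000022649765], [0.5016999840736389, 0.10809999704360962]]
 z 0.0199
side block px[292. 245.] n296 [[0.45190000534057617, -0.08569999784231186], [0.45350000262260437, -0.11810000240802765], [0.5548999905586243, -0.11299999803304672], [0.5533000230789185, -0.08070000261068344]]
 z 0.0712
side bin rim n1552 [[0.36169999837875366, -0.28600001335144043], [0.41190001368522644, -0.4237000048160553], [0.7943000197410583, -0.2840999960899353], [0.7440000176429749, -0.14650000631809235]]
```

```bash
cat >> h.py <<'E'
def rel(x,y,z,deg):
    "row for TCP at x,y,z with tool x at world azimuth deg"
    s=status.get_state(); M=R.from_quat(s['tcp_rot']).as_matrix()
    t=M.T@(np.array([x,y,z])-s['position'])/.04
    a=np.degrees(np.arctan2(M[1,0],M[0,0])); r=-((deg-a+180)%360-180)/10
    print('at',s['position'].round(4),'az %.2f'%a,'row',t.round(3),'turn %.3f'%r, 't',round(s['clock'],2),'w',round(s['gripper_width'],4))
E
python3 - <<'E'
from h import *
print(optics.camera_model('wrist')['fovy'])
rel(.48,.22,.30,191)
for c in('scene','side'):
    img,d,P=last(c); X=cloud(d,P)
    for nm,x,y in(('jar',(.33,.52),(.05,.24)),):
        m=(d>0)&(X[...,2]>.065)&(X[...,2]<.08)&(X[...,0]>x[0])&(X[...,0]<x[1])&(X[...,1]>y[0])&(X[...,1]<y[1]); print(nm,X[m].mean(0),X[m].min(0),X[m].max(0),m.sum())
E
```

```text
63.81238709579638
at [0.2122 0.5874 0.2304] az 160.13 row [-9.417 -6.366 -1.729] turn -3.087 t 0.1 w 0.0851
jar [0.35728021 0.16247325 0.07448178] [0.33009955 0.06579241 0.06538982] [0.37561264 0.20167986 0.07962609] 150
jar [0.35061816 0.1570726  0.07321988] [0.33004144 0.06227931 0.06506505] [0.37074916 0.2014038  0.07797812] 249
```

step_arm:
  targets:
    - [-9.4, -6.4, -1.7, -3.1, 1]
    - [-9.4, -6.4, -1.7, -3.1, 1]
    - [-9.4, -6.4, -1.7, -3.1, 1]
    - [-9.4, -6.4, -1.7, -3.1, 1]
    - [-9.4, -6.4, -1.7, -3.1, 1]
    - [-9.4, -6.4, -1.7, -3.1, 1]
    - [-9.4, -6.4, -1.7, -3.1, 1]
    - [-9.4, -6.4, -1.7, -3.1, 1]
    - [-9.4, -6.4, -1.7, -3.1, 1]
    - [-9.4, -6.4, -1.7, -3.1, 1]

```text
clock: 1.35
position: [0.4781, 0.2206, 0.2988]
tcp_rot: [-0.098, 0.995, 0.0, -0.001]
wrist_force: [0.2, 0.1, -0.3]
gripper_width: 0.0857
gripper_force: 0.0
```

step_arm:
  targets:
    - [0, 0, 0, 0, 1]
    - [0, 0, 0, 0, 1]

```text
clock: 1.6
position: [0.4784, 0.2203, 0.2991]
tcp_rot: [-0.098, 0.995, -0.0, -0.0]
wrist_force: [0.1, -0.4, 0.4]
gripper_width: 0.0855
gripper_force: 0.0
```

Run:
```python
from h import *
img,d,P=grab('wrist'); save('c.png',img,sc=1.5)
rel(.48,.22,.3,191); print(status.get_state()['q'].round(2), P[0].round(3)[:3,3])
```

```text
at [0.4785 0.2201 0.2991] az -168.77 row [-0.036 -0.009 -0.021] turn 0.023 t 1.65 w 0.0852
[-0.7   0.14  0.23  1.53 -0.03  1.47  1.3 ] [0.408 0.206 0.441]
```

View pics/c.png

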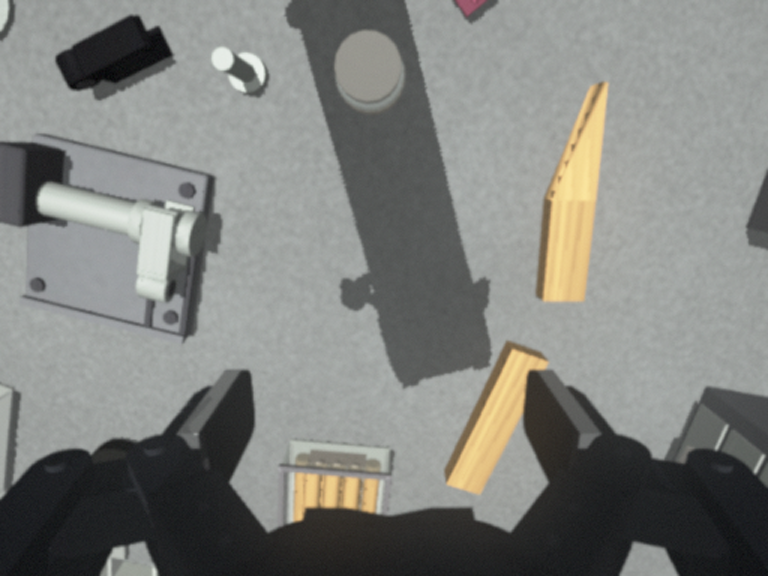

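The wrist view (display px) shows the wedge with its straight side from (607,83) to (584,300) and its thin end up, towards the robot. It is the tapered one: the bar at (500,420) has no taper. The rod, clip and collar are at (150–200,220–290).

Run:
```python
from h import *
img,d,P=last('wrist'); X=cloud(d,P); hsv=cv2.cvtColor(img,cv2.COLOR_RGB2HSV)
v,u=np.mgrid[:384,:512]
w=(hsv[...,0]>8)&(hsv[...,0]<25)&(hsv[...,1]>80)&(u>340)&(u<420)&(v>45)&(v<208)
rows=range(65,195,3); e=np.array([[np.where(w[r])[0].max()+.5,r] for r in rows])
p=ray(P,e,.024)[:,:2]; c=p.mean(0); dr=np.linalg.svd(p-c)[2][0]; dr*=-np.sign(dr[0])
print('resid',np.abs((p-c)@[-dr[1],dr[0]]).max())
wy=np.array([-dr[1],dr[0]])   # wedge y
cols=range(366,386,2); b=ray(P,[[q,np.where(w[:,q])[0].max()+.5] for q in cols],.024)[:,:2]
back=np.median((b-c)@dr); g=c+dr*(back+.040)+wy*.020
tv=np.where(w.any(1))[0].min(); print('tip along',(ray(P,[[np.where(w[tv])[0].mean(),tv]],.024)[0,:2]-c)@dr-back,'width',(ray(P,[[np.where(w[185])[0].min(),185]],.024)[0,:2]-c)@wy)
print('wedge az',np.degrees(np.arctan2(dr[1],dr[0])),'grip',g)
# fixture
reg=(d>0)&(u<150)&(v>85)&(v<230)
m=(reg&(X[...,2]>.016)&(X[...,2]<.029)).astype(np.uint8); m=cv2.morphologyEx(m,cv2.MORPH_OPEN,np.ones((3,3)))
q=X[m>0]; r=cv2.minAreaRect((q[:,:2]*1000).astype(np.float32)); print('plate',r,cv2.boxPoints(r).round(1).tolist(),np.median(q[:,2]))
# bare rod cylinder edges
rod=reg&(u>32)&(u<84)&(v>115)&(v<165)&(X[...,2]>.045)&(X[...,2]<.060)
q=X[rod]; k=np.linalg.svd(q[:,:2]-q[:,:2].mean(0))[2][0]; k*=np.sign(k[1]); print('rod dir az',np.degrees(np.arctan2(k[1],k[0])),q.mean(0),len(q),'zmax',np.percentile(q[:,2],98))
from scipy.optimize import least_squares
def res(p): 
    a=(q[:,1]-.0)*p[1]+p[0]; return np.hypot((q[:,0]-a)*np.cos(np.arctan(p[1])),q[:,2]-p[2])-.015
s=least_squares(res,[q[:,0].mean(),0,.041],loss='soft_l1',f_scale=.001); print('axis x=a+b*y',s.x,np.abs(s.fun).mean())
hi=reg&(X[...,2]>.057)&(X[...,2]<.068)
print('high (collar/clip) rect',cv2.boxPoints(cv2.minAreaRect((X[hi][:,:2]*1000).astype(np.float32))).round(1).tolist())
bl=reg&(X[...,2]>.069)&(X[...,2]<.076); print('block maxy',[X[bl][:,1].max()])
save('d.png',img,(5,75,150,240),4)
```

```text
resid 0.0006752757218521577
tip along 0.19383808913821665 width 0.04525632715623385
wedge az -168.6539268912359 grip [0.46550523 0.38626508]
plate ((532.1680908203125, -36.674415588378906), (167.09547424316406, 166.0946044921875), 86.72209167480469) [[444.5, -115.30000305175781], [610.2999877929688, -124.80000305175781], [619.9000244140625, 42.0], [454.0, 51.5]] 0.01973718395763513
rod dir az 85.54294412956506 [ 0.49758079 -0.03876129  0.05278837] 1104 zmax 0.056667675133584325
axis x=a+b*y [0.50183671 0.05348259 0.04050513] 0.0005593277720984214
high (collar/clip) rect [[448.29998779296875, -107.9000015258789], [528.7000122070312, -127.80000305175781], [570.2000122070312, 39.099998474121094], [489.70001220703125, 59.099998474121094]]
block maxy [np.float64(-0.08010677749833872)]
```

View pics/d.png

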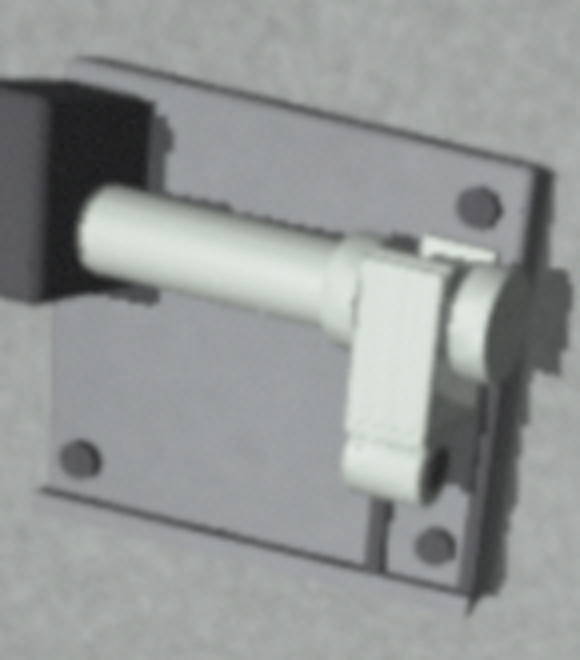

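Run:
```python
from h import *
rel(.4655,.3863,.12,-168.65); rel(.4655,.3863,.003,-168.65)
```

```text
at [0.4785 0.2201 0.2991] az -168.77 row [-0.491  4.14   4.478] turn -0.012 t 1.65 w 0.0852
at [0.4785 0.2201 0.2991] az -168.77 row [-0.492  4.14   7.403] turn -0.012 t 1.65 w 0.0852
```

step_arm:
  targets:
    - [-0.49, 4.14, 4.4, 0, 1]
    - [-0.49, 4.14, 4.4, 0, 1]
    - [-0.49, 4.14, 4.4, 0, 1]
    - [-0.49, 4.14, 4.4, 0, 1]
    - [-0.49, 4.14, 4.4, 0, 1]
    - [-0.49, 4.14, 6.0, 0, 1]
    - [-0.49, 4.14, 7.0, 0, 1]
    - [-0.49, 4.14, 7.4, 0, 1]
    - [-0.49, 4.14, 7.4, 0, 1]
    - [-0.49, 4.14, 7.4, 0, 1]
  force: 60

```text
clock: 2.9
position: [0.4677, 0.3865, 0.0056]
tcp_rot: [-0.097, 0.995, 0.001, 0.001]
wrist_force: [0.5, -1.1, 0.4]
gripper_width: 0.0852
gripper_force: 0.0
```

step_arm:
  targets:
    - [0, 0, 0, 0, 0.3]
    - [0, 0, 0, 0, 0.2]
    - [0, 0, 0, 0, 0.2]
    - [0, 0, 0, 0, 0.2]
    - [0, 0, 0, 0, 0.2]
    - [0, 0, 0, 0, 0.2]
  force: 90

```text
clock: 3.65
position: [0.4668, 0.3861, 0.0044]
tcp_rot: [-0.097, 0.995, 0.001, 0.001]
wrist_force: [-0.7, -0.8, 5.9]
gripper_width: 0.0385
gripper_force: 92.3
```

Run:
```python
from h import *
rel(.5566,.2249,.10,-93.15)
```

```text
at [0.4668 0.3861 0.0044] az -168.87 row [-1.427 -4.385 -2.393] turn -7.572 t 3.65 w 0.0385
```

step_arm:
  targets:
    - [0, 0, -0.5, 0, 0.2]
    - [0, 0, -1.5, 0, 0.2]
    - [0, 0, -2.4, 0, 0.2]
    - [0, 0, -2.4, 0, 0.2]

```text
clock: 4.15
position: [0.4681, 0.387, 0.1039]
tcp_rot: [-0.097, 0.995, 0.002, 0.003]
wrist_force: [0.9, -0.1, -0.9]
gripper_width: 0.0382
gripper_force: 91.3
```

step_arm:
  targets:
    - [-1.43, -4.38, 0, -1, 0.2]
    - [-1.43, -4.38, 0, -2, 0.2]
    - [-1.43, -4.38, 0, -3, 0.2]
    - [-1.43, -4.38, 0, -4, 0.2]
    - [-1.43, -4.38, 0, -5, 0.2]
    - [-1.43, -4.38, 0, -6, 0.2]
    - [-1.43, -4.38, 0, -7, 0.2]
    - [-1.43, -4.38, 0, -7.57, 0.2]
    - [-1.43, -4.38, 0, -7.57, 0.2]
    - [-1.43, -4.38, 0, -7.57, 0.2]

```text
clock: 5.4
position: [0.5559, 0.2245, 0.099]
tcp_rot: [-0.686, 0.727, 0.0, -0.0]
wrist_force: [-0.0, 0.1, -1.6]
gripper_width: 0.0379
gripper_force: 91.4
```

step_arm:
  targets:
    - [0, 0, 0, 0, 0.2]
    - [0, 0, 0, 0, 0.2]

```text
clock: 5.65
position: [0.5561, 0.2247, 0.0992]
tcp_rot: [-0.687, 0.727, 0.0, -0.0]
wrist_force: [0.8, 1.4, -0.6]
gripper_width: 0.0376
gripper_force: 91.4
```

Run:
```python
from h import *
img,d,P=grab('wrist'); save('e.png',img,sc=1.5)
rel(.5566,.2249,.10,-93.15); print(status.get_state()['q'].round(2))
X=cloud(d,P); grab('side'); grab('scene')
hsv=cv2.cvtColor(img,cv2.COLOR_RGB2HSV)
w=(d>0)&(hsv[...,0]>8)&(hsv[...,0]<25)&(hsv[...,1]>80)&(X[...,2]>.08)&(X[...,2]<.2)
q=X[w]; print(w.sum(),np.percentile(q[:,2],[5,50,95]))
for lo in np.arange(q[:,1].min(),q[:,1].max(),.015):
    k=q[(q[:,1]>=lo)&(q[:,1]<lo+.005)]
    if len(k)>3: print(lo.round(3),k[:,0].min().round(4),k[:,0].max().round(4),np.median(k[:,2]).round(4))
```

```text
at [0.5561 0.2247 0.0993] az -93.19 row [-0.005 -0.011 -0.019] turn -0.004 t 5.7 w 0.0382
[-0.41  0.43 -0.04  1.61  0.02  1.1   2.63]
25516 [0.11723964 0.11824281 0.11929727]
0.116 0.5298 0.5533 0.1182
0.131 0.5309 0.5593 0.1183
0.146 0.5315 0.5655 0.1182
0.161 0.5325 0.572 0.1183
0.176 0.5335 0.5739 0.1182
0.191 0.5345 0.5746 0.1182
0.206 0.5355 0.5799 0.1182
0.221 0.5373 0.606 0.1183
0.236 0.5378 0.5772 0.1183
0.251 0.5388 0.5782 0.1182
```

View pics/e.png

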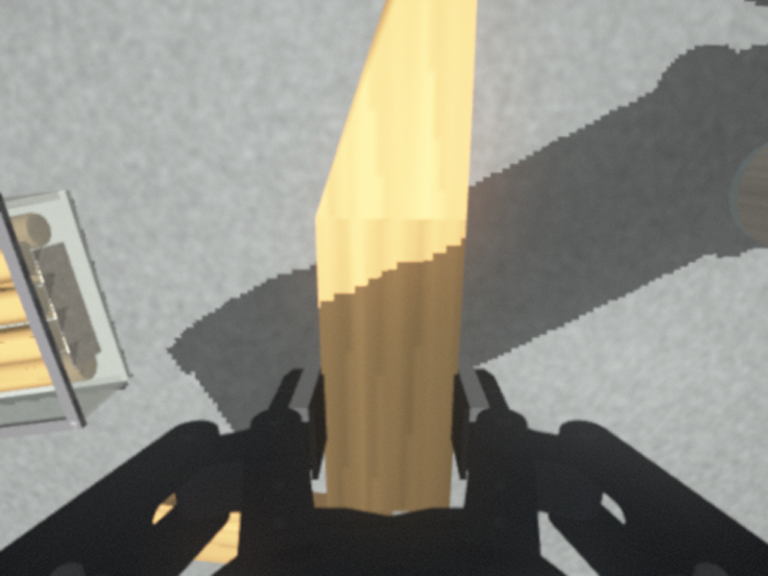

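step_arm:
  targets:
    - [0, 0, 0.8, 0, 0.2]
    - [0, 0, 1.62, 0, 0.2]
    - [0, 0, 1.62, 0, 0.2]
    - [0, 0, 1.62, 0, 0.2]
    - [0, 0, 1.62, 0, 0.2]

```text
clock: 6.42
position: [0.5573, 0.2251, 0.0363]
tcp_rot: [-0.687, 0.726, -0.0, 0.001]
wrist_force: [0.6, 0.4, 0.3]
gripper_width: 0.0383
gripper_force: 91.2
```

Run:
```python
from h import *
a=grab('side')[0]; P=last('side')[2]; b=grab('scene')[0]; Q=last('scene')[2]
S=np.array([.5032,.0275,.041]); p=proj(P,S)[0].astype(int); q=proj(Q,S)[0].astype(int)
f=lambda i,c:cv2.resize(i[max(0,c[1]-60):c[1]+60,c[0]-60:c[0]+80][...,::-1],(560,480)[:2],interpolation=cv2.INTER_CUBIC)
A=cv2.resize(f(a,p),(400,343));B=cv2.resize(f(b,q),(400,343)); cv2.imwrite('pics/f.png',np.hstack([A,B]))
rel(.5566,.2249,.0345,-93.15)
```

```text
at [0.557  0.225  0.0358] az -93.17 row [0.003 0.01  0.034] turn -0.002 t 6.53 w 0.038
```

View pics/f.png

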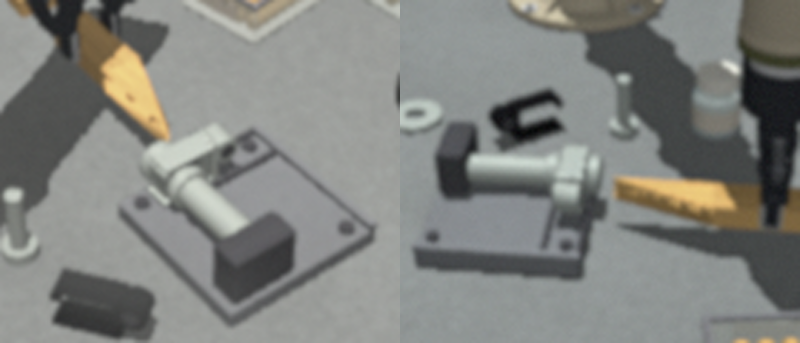

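Side and scene crops: the wedge's thin end stands just off the rod's free end, lined up with the gap on the coil side and at rod height. I'm advancing now.

step_arm:
  targets:
    - [0.15, 0, 0.02, 0, 0.2]
    - [0.3, 0, 0.02, 0, 0.2]
    - [0.45, 0, 0.02, 0, 0.2]
    - [0.6, 0, 0.02, 0, 0.2]
    - [0.75, 0, 0.02, 0, 0.2]
    - [0.9, 0, 0.02, 0, 0.2]
    - [1.05, 0, 0.02, 0, 0.2]
    - [1.2, 0, 0.02, 0, 0.2]
    - [1.35, 0, 0.02, 0, 0.2]
    - [1.5, 0, 0.02, 0, 0.2]

```text
clock: 7.78
position: [0.5528, 0.1644, 0.0337]
tcp_rot: [-0.687, 0.726, 0.0, -0.0]
wrist_force: [-0.9, 0.7, -1.0]
gripper_width: 0.0382
gripper_force: 91.2
```

Run:
```python
from h import *
img,d,P=grab('wrist'); a=grab('side')[0]; PS=last('side')[2]; p=proj(PS,[.52,.03,.041])[0].astype(int)
A=cv2.resize(a[p[1]-50:p[1]+50,p[0]-60:p[0]+60],(400,333),interpolation=cv2.INTER_CUBIC)
B=cv2.resize(img,(400,300)); B=np.vstack([B,np.zeros((33,400,3),np.uint8)]); cv2.imwrite('pics/g.png',np.hstack([A,B])[...,::-1])
rel(.5566,.2249,.0345,-93.15); print(status.get_state()['wrist_force'])
```

```text
at [0.5529 0.1637 0.0336] az -93.23 row [-1.532 -0.007 -0.023] turn -0.008 t 7.88 w 0.038
[-0.63795149  0.31549063 -1.04348252]
```

View pics/g.png

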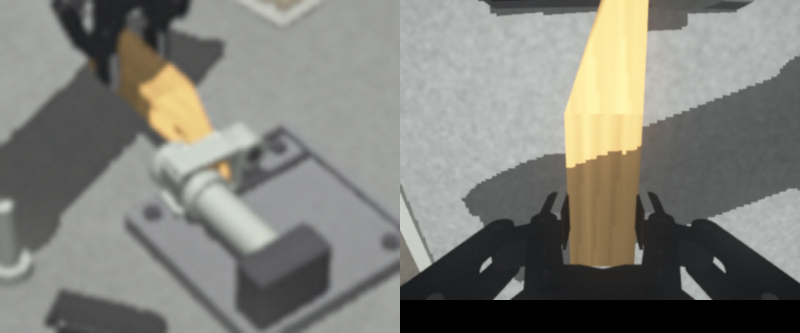

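The tip has gone in between the collars and the coil end with almost no force. Continuing.

step_arm:
  targets:
    - [0.15, 0, 0, 0, 0.2]
    - [0.3, 0, 0, 0, 0.2]
    - [0.45, 0, 0, 0, 0.2]
    - [0.6, 0, 0, 0, 0.2]
    - [0.75, 0, 0, 0, 0.2]
    - [0.9, 0, 0, 0, 0.2]
    - [1.05, 0, 0, 0, 0.2]
    - [1.2, 0, 0, 0, 0.2]
    - [1.3, 0, 0, 0, 0.2]
    - [1.4, 0, 0, 0, 0.2]
  force: 110

```text
clock: 9.12
position: [0.549, 0.1091, 0.0334]
tcp_rot: [-0.688, 0.726, 0.001, -0.0]
wrist_force: [-3.1, 2.1, -1.7]
gripper_width: 0.0376
gripper_force: 115.1
```

```bash
cat >> h.py <<'E'
S=np.array([.5032,.0275]); yw=np.radians(-3.15); F=np.array([[np.cos(yw),-np.sin(yw)],[np.sin(yw),np.cos(yw)]])
def fix(p): return (np.asarray(p)[...,:2]-S)@F
def coil(name):
    img,d,P=grab(name); X=cloud(d,P); hsv=cv2.cvtColor(img,cv2.COLOR_RGB2HSV); f=fix(X)
    m=(d>0)&(X[...,2]>.052)&(X[...,2]<.068)&(f[...,0]>.022)&(f[...,0]<.13)&(abs(f[...,1])<.022)&(hsv[...,1]<70)
    print(name,m.sum(),'fixture x,y pct',np.percentile(f[m],[3,50,97],axis=0).round(4).tolist() if m.any() else '')
E
python3 - <<'E'
from h import *
rel(.5566,.2249,.0345,-93.15); s=status.get_state(); print(s['wrist_force'],fix(s['position']))
coil('scene'); coil('side')
E
```

```text
at [0.549  0.1091 0.0334] az -93.13 row [-2.902 -0.032 -0.028] turn 0.002 t 9.12 w 0.0376
[-3.13950847  2.09893012 -1.74615971] [0.04121733 0.08395096]
scene 157 fixture x,y pct [[0.0268, -0.0126], [0.0627, 0.0002], [0.0851, 0.0124]]
side 159 fixture x,y pct [[0.0263, -0.0154], [0.0585, -0.0046], [0.0818, 0.0121]]
```

step_arm:
  targets:
    - [0.12, 0, 0, 0, 0.2]
    - [0.24, 0, 0, 0, 0.2]
    - [0.36, 0, 0, 0, 0.2]
    - [0.48, 0, 0, 0, 0.2]
    - [0.58, 0, 0, 0, 0.2]
    - [0.58, 0, 0, 0, 0.2]

```text
clock: 9.98
position: [0.5485, 0.0852, 0.0337]
tcp_rot: [-0.687, 0.727, -0.0, -0.0]
wrist_force: [0.2, 0.2, -1.9]
gripper_width: 0.0375
gripper_force: 115.1
```

Run:
```python
from h import *
s=status.get_state(); print(s['clock'],s['wrist_force'],fix(s['position']))
coil('scene'); coil('side')
```

```text
9.975 [ 0.21611369  0.24107107 -1.89158171] [0.04208468 0.06007939]
scene 184 fixture x,y pct [[0.0252, -0.0119], [0.0667, 0.0009], [0.0934, 0.0128]]
side 216 fixture x,y pct [[0.0247, -0.0143], [0.0585, -0.0052], [0.0877, 0.0108]]
```

Run:
```python
from h import *
o=[]
for n in('side','scene'):
    a,_,P=last(n); p=proj(P,[.54,.03,.041])[0].astype(int)
    o.append(cv2.resize(a[p[1]-42:p[1]+42,p[0]-50:p[0]+50],(400,336),interpolation=cv2.INTER_CUBIC))
cv2.imwrite('pics/i.png',np.hstack(o)[...,::-1])
```

```text
(no output)
```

View pics/i.png

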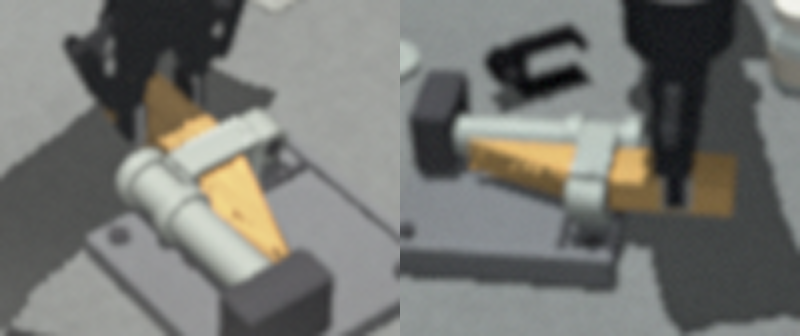

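The wedge is in to about 95 mm past the seat. The clip has moved about 28 mm and the force has dropped to zero, so it is off the rod's side. I'll nudge to about 100 mm, then withdraw along the rod.

step_arm:
  targets:
    - [0.08, 0, 0, 0, 0.2]
    - [0.14, 0, 0, 0, 0.2]
    - [0.14, 0, 0, 0, 0.2]
    - [0, 0, 0, 0, 0.2]
    - [-0.2, 0, 0, 0, 0.2]
    - [-0.4, 0, 0, 0, 0.2]
    - [-0.6, 0, 0, 0, 0.2]
    - [-0.8, 0, 0, 0, 0.2]
    - [-1.0, 0, 0, 0, 0.2]
    - [-1.2, 0, 0, 0, 0.2]

```text
clock: 11.32
position: [0.5512, 0.1341, 0.0337]
tcp_rot: [-0.687, 0.726, 0.0, -0.0]
wrist_force: [-0.7, -0.6, -0.4]
gripper_width: 0.0377
gripper_force: 115.1
```

step_arm:
  targets:
    - [-0.3, 0, 0, 0, 0.2]
    - [-0.6, 0, 0, 0, 0.2]
    - [-0.9, 0, 0, 0, 0.2]
    - [-1.2, 0, 0, 0, 0.2]
    - [-1.6, 0, 0, 0, 0.2]
    - [-2.0, 0, 0, 0, 0.2]
    - [-2.4, 0, 0, 0, 0.2]
    - [-2.8, 0, 0, 0, 0.2]
    - [-2.8, 0, 0, 0, 0.2]

```text
clock: 12.45
position: [0.5569, 0.2477, 0.0336]
tcp_rot: [-0.688, 0.725, 0.0, 0.0]
wrist_force: [-0.2, 0.1, -1.7]
gripper_width: 0.0375
gripper_force: 115.1
```

Run:
```python
from h import *
s=status.get_state(); print(s['wrist_force'],fix(s['position']))
coil('scene'); coil('side')
rel(.4668,.3861,.0044,-168.87)
```

```text
[-0.22215433  0.083603   -1.73309473] [0.04153727 0.22281401]
scene 187 fixture x,y pct [[0.0246, -0.0124], [0.0668, 0.0004], [0.0938, 0.0127]]
side 210 fixture x,y pct [[0.0241, -0.0151], [0.0605, -0.0044], [0.0894, 0.0112]]
at [0.5574 0.2451 0.0335] az -93.16 row [-3.396  2.455  0.727] turn 7.571 t 12.55 w 0.0377
```

step_arm:
  targets:
    - [0, 0, -1.0, 0, 0.2]
    - [-3.4, 2.45, -1.5, 1, 0.2]
    - [-3.4, 2.45, -1.5, 2, 0.2]
    - [-3.4, 2.45, -1.5, 3, 0.2]
    - [-3.4, 2.45, -1.5, 4, 0.2]
    - [-3.4, 2.45, -1.5, 5, 0.2]
    - [-3.4, 2.45, -1.5, 6, 0.2]
    - [-3.4, 2.45, -1.5, 7, 0.2]
    - [-3.4, 2.45, -1.5, 7.57, 0.2]
    - [-3.4, 2.45, -1.5, 7.57, 0.2]

```text
clock: 13.8
position: [0.4675, 0.3857, 0.0937]
tcp_rot: [-0.097, 0.995, -0.0, 0.0]
wrist_force: [-0.1, -0.6, -1.4]
gripper_width: 0.0375
gripper_force: 114.8
```

step_arm:
  targets:
    - [0, 0, 0, 0, 0.2]
    - [0, 0, 0.6, 0, 0.2]
    - [0, 0, 1.2, 0, 0.2]
    - [0, 0, 1.7, 0, 0.2]
    - [0, 0, 2.0, 0, 0.2]
    - [0, 0, 2.0, 0, 0.2]

```text
clock: 14.55
position: [0.4666, 0.3861, 0.0129]
tcp_rot: [-0.097, 0.995, -0.001, -0.001]
wrist_force: [0.7, -0.3, -1.5]
gripper_width: 0.0377
gripper_force: 114.9
```

Run:
```python
from h import *
rel(.4668,.3861,.0044,-168.87)
```

```text
at [0.4666 0.3861 0.0129] az -168.84 row [-0.005 -0.001  0.213] turn 0.003 t 14.55 w 0.0377
```

step_arm:
  targets:
    - [0, 0, 0.1, 0, 0.2]
    - [0, 0, 0.18, 0, 0.2]
    - [0, 0, 0.2, 0, 0.2]
    - [0, 0, 0.2, 0, 0.2]

```text
clock: 15.05
position: [0.467, 0.3867, 0.0058]
tcp_rot: [-0.097, 0.995, 0.0, 0.0]
wrist_force: [0.2, -0.2, -2.0]
gripper_width: 0.0373
gripper_force: 114.9
```

step_arm:
  targets:
    - [0, 0, 0, 0, 1]
    - [0, 0, 0, 0, 1]
    - [0, 0, 0, 0, 1]
    - [0, 0, 0, 0, 1]
    - [0, 0, 0, 0, 1]
    - [0, 0, -1.0, 0, 1]
    - [0, 0, -2.5, 0, 1]
    - [0, 0, -4.0, 0, 1]
    - [0, 0, -5.0, 0, 1]
    - [0, 0, -5.0, 0, 1]
  force: 60

```text
clock: 16.3
position: [0.4687, 0.3879, 0.2101]
tcp_rot: [-0.097, 0.995, 0.002, 0.003]
wrist_force: [0.5, 0.4, -0.8]
gripper_width: 0.0853
gripper_force: 0.0
```

Run:
```python
from h import *
print(S+F@[.02,-.03]); rel(.52,.0,.27,177);
```

```text
[ 0.52152128 -0.00355368]
at [0.4687 0.3879 0.2101] az -168.88 row [ 0.602 -9.757 -1.541] turn 1.412 t 16.3 w 0.0853
```

step_arm:
  targets:
    - [0.6, -9.76, -1.5, 1.4, 1]
    - [0.6, -9.76, -1.5, 1.4, 1]
    - [0.6, -9.76, -1.5, 1.4, 1]
    - [0.6, -9.76, -1.5, 1.4, 1]
    - [0.6, -9.76, -1.5, 1.4, 1]
    - [0.6, -9.76, -1.5, 1.4, 1]
    - [0.6, -9.76, -1.5, 1.4, 1]
    - [0.6, -9.76, -1.5, 1.4, 1]
    - [0.6, -9.76, -1.5, 1.4, 1]
    - [0.6, -9.76, -1.5, 1.4, 1]

```text
clock: 17.55
position: [0.5186, 0.0008, 0.2651]
tcp_rot: [0.024, 1.0, 0.0, -0.001]
wrist_force: [0.6, 0.5, -0.7]
gripper_width: 0.0853
gripper_force: 0.0
```

step_arm:
  targets:
    - [0, 0, 0, 0, 1]
    - [0, 0, 0, 0, 1]

```text
clock: 17.8
position: [0.5188, -0.0005, 0.2656]
tcp_rot: [0.025, 1.0, 0.0, -0.0]
wrist_force: [0.2, 0.3, 1.1]
gripper_width: 0.0852
gripper_force: 0.0
```

Run:
```python
from h import *
img,d,P=grab('wrist'); save('j.png',img,sc=1.5); X=cloud(d,P); f=fix(X); hsv=cv2.cvtColor(img,cv2.COLOR_RGB2HSV)
v,u=np.mgrid[:384,:512]
m=(d>0)&(X[...,2]>.056)&(X[...,2]<.069)&(f[...,0]>.027)&(f[...,0]<.13)&(abs(f[...,1])<.03)
print('clip top',m.sum(),np.percentile(f[m],[1,50,99],axis=0).round(4).tolist(),X[m][:,2].max())
m=(d>0)&(X[...,2]>.026)&(X[...,2]<.07)&(f[...,0]>.065)&(f[...,0]<.105)&(abs(f[...,1])<.03)
print('coil',m.sum(),np.percentile(f[m],[1,50,99],axis=0).round(4).tolist())
for y0 in(-.012,0,.012):
    k=(d>0)&(abs(f[...,1]-y0)<.002)&(X[...,2]>.03)&(f[...,0]>.03)&(f[...,0]<.12)
    print(y0,[(round(float(a)*1e3),round(float(z)*1e3)) for a,z in sorted(zip(f[...,0][k],X[...,2][k]))[::12]])
m=(d>0)&(X[...,2]>.044)&(X[...,2]<.056)&(X[...,1]<-.17)&(X[...,0]>.33)&(X[...,0]<.62)
r=cv2.minAreaRect((X[m][:,:2]*1000).astype(np.float32)); print('bin',m.sum(),r,cv2.boxPoints(r).round().tolist())
rel(.52,0,.27,177)
```

```text
clip top 1106 [[0.0278, -0.0151], [0.057, -0.0022], [0.0908, 0.0105]] 0.06582575873075847
coil 422 [[0.0653, -0.0159], [0.0775, -0.0032], [0.0911, 0.01]]
-0.012 [(30, 65), (34, 64), (38, 64), (41, 63), (46, 62), (51, 63), (56, 62), (61, 62), (66, 62), (72, 60), (75, 61), (80, 64), (83, 64), (88, 61)]
0 [(30, 63), (35, 63), (38, 64), (42, 64), (46, 65), (49, 65), (53, 64), (57, 62), (62, 64), (68, 62), (73, 60), (77, 62), (81, 62), (86, 61)]
0.012 [(30, 63), (52, 62), (82, 63)]
bin 1365 ((511.530517578125, -292.35968017578125), (242.18756103515625, 89.62548065185547), 13.090750694274902) [[383.0, -276.0], [404.0, -363.0], [640.0, -309.0], [619.0, -221.0]]
at [ 0.5188 -0.0007  0.2656] az 177.17 row [-0.028  0.019 -0.109] turn 0.017 t 17.85 w 0.0856
```

View pics/j.png

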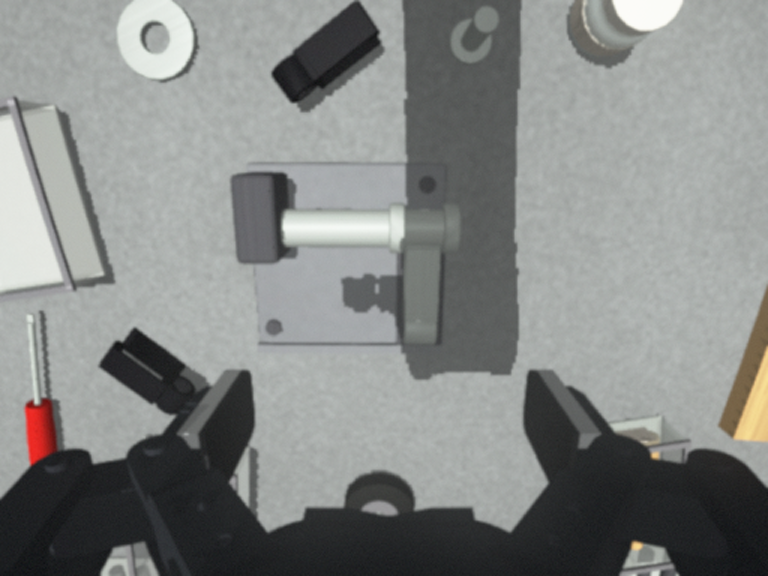

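The wrist view shows the clip (display 421,240–345) standing between the rails, with its open end now beside the rod and the coil at (421,330). The lower leg still reaches under the rod, so I will grip the coil, draw it out +x a little, then lift. The bin's edge is at (40,190).

Run:
```python
from h import *
t=S+F@[.079,-.002]; print(t); rel(*t,.12,176.85); rel(*t,.031,176.85)
P=last('scene')[2]; print(ray(P,np.array([[178,265],[232,262],[223,322],[165,323]])/1.5,.05).round(3))
P=last('wrist')[2]; print(ray(P,np.array([[12,100],[72,290]])/1.5,.05).round(3))
```

```text
[0.58197074 0.02116196]
at [ 0.5188 -0.0007  0.2656] az 177.17 row [-1.55   0.623  3.641] turn 0.032 t 17.85 w 0.0856
at [ 0.5188 -0.0007  0.2656] az 177.17 row [-1.55   0.623  5.866] turn 0.032 t 17.85 w 0.0856
[[ 0.406 -0.39   0.05 ]
 [ 0.39  -0.272  0.05 ]
 [ 0.599 -0.228  0.05 ]
 [ 0.607 -0.338  0.05 ]]
[[ 0.388 -0.278  0.05 ]
 [ 0.538 -0.264  0.05 ]]
```

step_arm:
  targets:
    - [-1.55, 0.62, 3.6, 0, 1]
    - [-1.55, 0.62, 3.6, 0, 1]
    - [-1.55, 0.62, 3.6, 0, 1]
    - [-1.55, 0.62, 3.6, 0, 1]
    - [-1.55, 0.62, 4.6, 0, 1]
    - [-1.55, 0.62, 5.4, 0, 1]
    - [-1.55, 0.62, 5.84, 0, 1]
    - [-1.55, 0.62, 5.84, 0, 1]
    - [-1.55, 0.62, 5.84, 0, 1]

```text
clock: 18.98
position: [0.5832, 0.0205, 0.0339]
tcp_rot: [0.025, 1.0, 0.0, 0.001]
wrist_force: [0.7, 0.0, 1.0]
gripper_width: 0.0855
gripper_force: 0.0
```

step_arm:
  targets:
    - [0, 0, 0, 0, 0.4]
    - [0, 0, 0, 0, 0.3]
    - [0, 0, 0, 0, 0.2]
    - [0, 0, 0, 0, 0.1]
    - [0, 0, 0, 0, 0.1]
    - [0, 0, 0, 0, 0.1]
    - [0, 0, 0, 0, 0.1]
  force: 60

```text
clock: 19.85
position: [0.5822, 0.0211, 0.0323]
tcp_rot: [0.025, 1.0, 0.0, 0.0]
wrist_force: [-0.0, 2.6, 5.0]
gripper_width: 0.0251
gripper_force: 61.7
```

step_arm:
  targets:
    - [-0.08, 0, -0.02, 0, 0.1]
    - [-0.16, 0, -0.02, 0, 0.1]
    - [-0.24, 0, -0.02, 0, 0.1]
    - [-0.32, 0, -0.02, 0, 0.1]
    - [-0.32, 0, -0.02, 0, 0.1]

```text
clock: 20.48
position: [0.5951, 0.0202, 0.0327]
tcp_rot: [0.025, 1.0, 0.0, 0.0]
wrist_force: [-0.2, 4.6, -3.3]
gripper_width: 0.0254
gripper_force: 61.0
```

step_arm:
  targets:
    - [0, 0, -0.15, 0, 0.1]
    - [-0.1, 0, -0.4, 0, 0.1]
    - [-0.2, 0, -0.7, 0, 0.1]
    - [-0.3, 0, -1.2, 0, 0.1]
    - [-0.3, 0, -2.0, 0, 0.1]
    - [-0.3, 0, -3.0, 0, 0.1]
    - [-0.3, 0, -4.0, 0, 0.1]
    - [-0.3, 0, -5.0, 0, 0.1]
    - [-0.3, 0, -5.0, 0, 0.1]

```text
clock: 21.6
position: [0.6089, 0.0183, 0.2379]
tcp_rot: [0.026, 1.0, 0.0, 0.004]
wrist_force: [0.9, 0.3, -3.2]
gripper_width: 0.0253
gripper_force: 61.1
```

Run:
```python
from h import *
a=(.467,-.326)
rel(*a,.23,176.85); rel(.55,-.2,.23,176.85)
```

```text
at [0.6089 0.0183 0.2379] az 177.07 row [ 3.105 -8.778  0.167] turn 0.022 t 21.6 w 0.0253
at [0.6089 0.0183 0.2379] az 177.07 row [ 1.194 -5.526  0.185] turn 0.022 t 21.6 w 0.0253
```

step_arm:
  targets:
    - [2.4, -6.8, 0, -0.2, 0.1]
    - [2.4, -6.8, 0, -0.5, 0.1]
    - [2.4, -6.8, 0, -0.8, 0.1]
    - [2.4, -6.8, 0, -0.8, 0.1]
    - [2.4, -6.8, 0, -0.8, 0.1]
    - [2.4, -6.8, 0, -0.8, 0.1]
    - [2.4, -6.8, 0, -0.8, 0.1]
    - [2.4, -6.8, 0, -0.8, 0.1]
    - [2.4, -6.8, 0, -0.8, 0.1]

```text
clock: 22.72
position: [0.4978, -0.2464, 0.2327]
tcp_rot: [-0.046, 0.999, 0.0, -0.0]
wrist_force: [-0.3, -0.3, -1.5]
gripper_width: 0.025
gripper_force: 61.0
```

Run:
```python
from h import *
img,d,P=grab('wrist'); save('k.png',img,sc=1.5); X=cloud(d,P)
m=(d>0)&(X[...,2]>.044)&(X[...,2]<.054)&(X[...,1]<-.22)&(X[...,0]>.33)&(X[...,0]<.6)
m=cv2.morphologyEx(m.astype(np.uint8),cv2.MORPH_CLOSE,np.ones((5,5)))
n,l,st,ce=cv2.connectedComponentsWithStats(m); i=1+np.argmax(st[1:,4]); k=(l==i)&(d>0); q=X[k]; q=q[(q[:,2]>.04)&(q[:,2]<.056)]
r=cv2.minAreaRect((q[:,:2]*1000).astype(np.float32)); print(st[i],ce[i],r,cv2.boxPoints(r).round().tolist())
rel(.5,-.25,.23,185.5)
```

```text
[ 124   59  117  149 2893] [169.20497753 122.08192188] ((466.5315246582031, -326.26251220703125), (153.6636962890625, 114.7665786743164), 4.901809215545654) [[385.0, -276.0], [395.0, -390.0], [548.0, -377.0], [538.0, -263.0]]
at [ 0.4978 -0.2466  0.2328] az -174.77 row [-0.048 -0.091  0.07 ] turn -0.027 t 22.77 w 0.025
```

View pics/k.png

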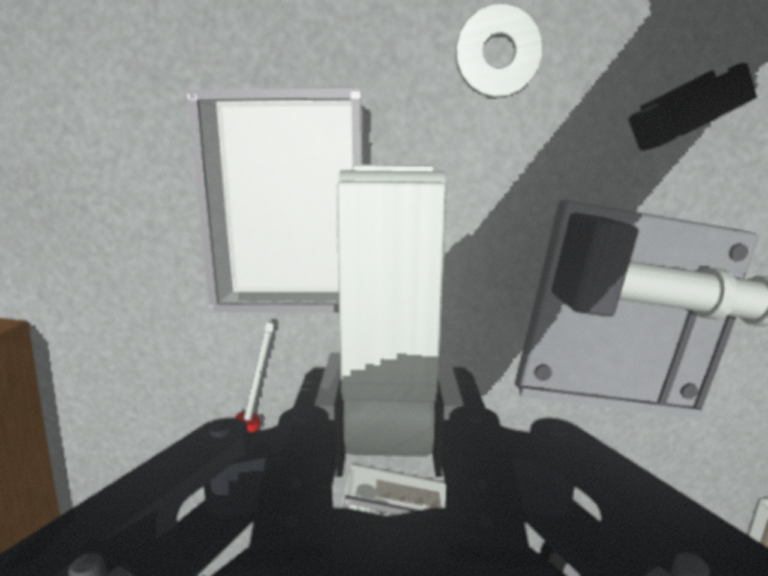

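The bin is clear and empty: display (190–365, 90–310), centre (0.4665,−0.326). The clip is held firmly by the coil.

Run:
```python
from h import *
rel(.4949,-.3239,.12,184.9); rel(.4949,-.3239,.019,184.9)
```

```text
at [ 0.4978 -0.2466  0.2328] az -174.77 row [ 0.247 -1.919  2.82 ] turn 0.033 t 22.77 w 0.025
at [ 0.4978 -0.2466  0.2328] az -174.77 row [ 0.246 -1.919  5.345] turn 0.033 t 22.77 w 0.025
```

step_arm:
  targets:
    - [0.25, -1.92, 0, 0, 0.1]
    - [0.25, -1.92, 0, 0, 0.1]
    - [0.25, -1.92, 1.4, 0, 0.1]
    - [0.25, -1.92, 2.8, 0, 0.1]
    - [0.25, -1.92, 3.8, 0, 0.1]
    - [0.25, -1.92, 4.6, 0, 0.1]
    - [0.25, -1.92, 5.1, 0, 0.1]
    - [0.25, -1.92, 5.3, 0, 0.1]
    - [0.25, -1.92, 5.3, 0, 0.1]
    - [0.25, -1.92, 5.3, 0, 0.1]

```text
clock: 24.02
position: [0.495, -0.3254, 0.0222]
tcp_rot: [-0.045, 0.999, -0.001, 0.001]
wrist_force: [-0.2, 0.1, -2.7]
gripper_width: 0.0251
gripper_force: 60.6
```

step_arm:
  targets:
    - [0, 0, 0, 0, 0.1]
    - [0, 0, 0.03, 0, 0.1]

```text
clock: 24.28
position: [0.4946, -0.3251, 0.0203]
tcp_rot: [-0.045, 0.999, -0.0, 0.001]
wrist_force: [-0.6, -0.3, -2.6]
gripper_width: 0.0248
gripper_force: 60.6
```

step_arm:
  targets:
    - [0, 0, 0.05, 0, 0.1]
    - [0, 0, 0.08, 0, 0.1]
    - [0, 0, 0.08, 0, 0.1]
    - [0, 0, 0.08, 0, 0.3]
    - [0, 0, 0.08, 0, 0.5]
    - [0, 0, 0.08, 0, 0.5]
    - [0, 0, 0.08, 0, 0.5]
    - [0, 0, 0.08, 0, 0.5]

```text
clock: 25.28
position: [0.4942, -0.3249, 0.0166]
tcp_rot: [-0.045, 0.999, -0.0, 0.0]
wrist_force: [-0.4, 0.1, -0.1]
gripper_width: 0.0427
gripper_force: 0.0
```

step_arm:
  targets:
    - [0, 0, -0.4, 0, 0.5]
    - [0, 0, -1.0, 0, 0.5]
    - [0, 0, -2.0, 0, 0.5]
    - [0, 0, -3.5, 0, 0.5]
    - [0, 0, -5.0, 0, 0.5]
    - [0, 0, -6.0, 0, 0.5]
    - [0, 0, -6.0, 0, 0.5]
    - [0, 0, -6.0, 0, 0.5]

```text
clock: 26.28
position: [0.4939, -0.3247, 0.2565]
tcp_rot: [-0.045, 0.999, 0.0, -0.0]
wrist_force: [-0.5, 0.4, -0.6]
gripper_width: 0.0425
gripper_force: 0.0
```

Run:
```python
from h import *
i,d,P=grab('wrist'); a=grab('scene')[0]; print(status.get_state()['gripper_width'],status.get_state()['clock'])
cv2.imwrite('pics/l.png',np.hstack([cv2.resize(i,(400,300)),cv2.resize(a,(400,300))])[...,::-1])
```

```text
0.04278945425515955 26.375
```

View pics/l.png

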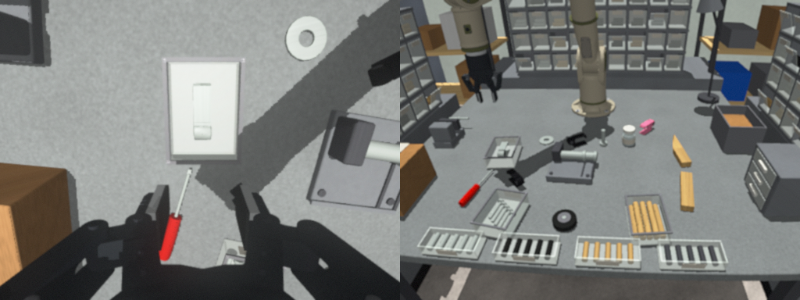

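The clip stands in the bin (202,110 in the wrist half). The wedge lies flat on the bench (680,150 in the scene half), and the other things are where they were.

```bash
python3 -c "
from plant import sign_off
print(sign_off())"
```

```text
the job is handed in; nothing more can be done
None
```

The job is handed in at about 26 s: the wedge drove the clip off the rod and is back flat on the bench, the freed clip is in the empty bin, and nothing else was moved.

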